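Unlock the ring case and hold the lock open

ROBOT

A 6-joint arm with a two-finger parallel gripper is mounted at the origin on the work surface. World frame = base frame: x ahead of the robot, y to its left, z up, the work surface at z = 0. Lengths are in mm, angles in rad, forces in N, time in s.
With the tool pointing down it reaches from about 350 to 975 mm from the base axis. Payload 7.1 kg.
Tool frame: the origin (TCP) lies between the finger pads; the fingertips stand 22 mm ahead of it and the grasp point (between the pads) lies 3 mm ahead of it; x points along the fingers, z is the direction in which the jaws open and shut, and the axes are right-handed (so a half turn about x gives the same grasp; the last joint's range is limited). The gripper opens to 88 mm and grips with 3 to 60 N. Pads are 20 mm wide; open, the fingers measure 115 mm over their backs; the gripper's body (75 mm by 178 mm) begins 61 mm behind the grasp point.
Start: joints at [1.196, 0.423, 1.63, -0, 1.089, -0.019], TCP at [217.68, 585.85, 207.475] pointing down, gripper open.
Joint ranges: [-3, 3], [-0.9, 2.11], [0.09, 2.58], [-1.31, 4.45], [0.11, 2.69], [-2.54, 2.54]. Speed limits (rad/s): [2.39, 2.39, 3.01, 3.14, 3.14, 3.14].

INTERFACE

Orientations are given as a rotation vector (axis times angle).
In Python, from workcell import ctrl gives the robot as it stands.
- The arm moves only by the shell command python3 -m creep 'ROWS'. ROWS is JSON, one flat list of numbers, 7 for each row, row after row: the opening, from 0 (shut) to 1 (fully open), then the shift along the tool's x, y, z as a fraction of full scale, then the turn, a rotation vector about the tool's x, y, z as a fraction of full scale. In form: [hand, dx, dy, dz, wx, wy, wz, hand, dx, dy, dz, wx, wy, wz, ...]. A call has 1 to 8 rows; each row is the pose to reach, as a shift and turn from the pose commanded when the call began, along the tool's axes at that moment; what a row does not reach only later rows make up. Full scale, the value 1, is 1000 mm for a shift and 30 degrees for a turn. A row lasts 1/8 s, in which the tool goes at most 62.5 mm and 10.7 degrees, less where a joint would pass 70% of its speed; a pose out of reach is approached as far as the arm can. A call with a number of a shift or a turn outside -1 to 1 is refused whole. A call with a gripper value outside its range is refused whole. The fingers move at their own pace and stop on an object; the grip force is fixed at half the most. Time passes only in rows, so rows that repeat a pose let the fingers close. It gives the time, the measured TCP pose, the force and the opening at its end, in the units of the state.
- ctrl.get_obs(): the state, without advancing time (a new reading comes with each control period).
- ctrl.get_image(name): name is "side" or "top" or "wrist"; returns a dict with "frame" (384x512x3 uint8, red, green, blue), "intrinsics" (3x3 intrinsics, pixels), "position" and "orientation" of the camera in the world. Camera axes: x right, y down, z forward; pixel columns grow to the right and rows downward; lengths in mm; the calibration is good to about 2 mm. A picture is of the moment at which its call begins. There is no depth.
- ctrl.close_job(): hands the job in, once; it reports no verdict.
The state is a dict: "t": time; "qpos": joint angles; "qvel": joint speeds; "joint_torque": joint torques, N m; "ee_pos": TCP position; "orientation": TCP orientation; "ft_force": force on the tool from outside, world axes, zero at the start; "moment": the same for the moment, N m; "width": finger opening in mm.
Only numpy, scipy, OpenCV 4.12 (cv2) and the standard library are available. Lean on these libraries where they do the work, as an engineer would, in place of code of your own. Each camera call takes 0.05 s, during which the arm holds its last target.

TASK

Take the red-headed key from the key rack, put it into the lock on the wooden rail of the glass-topped ring case and work it down past the sticky pins until it is fully home, before turning it. Then turn the lock clockwise (seen from above) a full quarter turn against its return spring, and finish still gripping the key and holding it fully home and turned, so that the bolt stays drawn back. Leave the blue and black keys in the rack and do not disturb the other things on the counter.

Things in the scene. Friction and masses are not known exactly. Their poses are not given: they have to be found in the camera images.
- red_key: The key to use: brass with red head, 75 mm long, about 45 g, standing blade-down in a rack slot. Origin: centre of the underside of its round collar (20 mm across, 6 mm high), which rests on the rack. z up along the key, x through its thickness, y along the width of bow and blade. The key is the same turned half round.
- red_bow (a point): Centre of the red bow (grip), 27 mm above the key's origin; axes as the key's. Bow: flat block 8 (x) x 30 (y) x 34 mm high, 10 to 44 mm above the key's origin; grip it across its 8 mm thickness. Below it a neck 14 mm wide, then the collar.
- red_tip (a point): Lower end of the red key's blade, 31 mm below the key's origin. Blade: 5 (x) x 14 (y) mm in section, its last 7 mm a V-point tapering in y.
- blue_key: Blue-headed key, otherwise like the red one. Must stay in the rack.
- black_key: Black-headed key, otherwise like the red one. Must stay in the rack.
- key_rack: Fixed light-wood block 60 (x) x 170 (y) x 45 mm high, origin under its centre. Three slots 7 (x) x 16 (y) mm, 36 mm deep, at y = -50, 0 and +50 mm; which key stands in which slot varies. The keys' bows stand in line along y.
- ring_case: Fixed wooden ring case with glass top. Origin on the table, under the lock's axis. A front rail 70 (x, centred on the origin) x 260 (y) mm, 82 mm high, carries the lock in its middle; behind it (+x, to 175 mm) is the glass top, 66 mm high.
- lock_mouth (a point): Centre of the brass lock plug's face, 86 mm above the table, 4 mm proud of the rail; axes as the case's. The keyway is an upright slot, at rest 7 mm in the case's x and 16 mm in its y, with a 2 mm chamfer: the key enters with its y along the case's y, either way round. Fully home, the collar rests on the plug and the key's origin is at this point.
- keyway_floor (a point): Bottom of the keyway, 35 mm below the plug's face. Two sticky pins stick out up to 3 mm into it from its narrow ends, 11 mm (+y end) and 19 mm (-y end) below the face. A straight push of about 10 to 15 N slides each aside; rocking the key 1 to 2 mm to and fro along its y while pressing helps. Pushed-back pins stay back.
- lock (a joint): Turn of the lock plug, rad: 0 at rest (locked), grows clockwise seen from above, stop at 1.65. A quarter turn is 1.57. A spring turns it back (about 0.015 N m at rest, 0.1 N m at a quarter turn). The key has about 0.15 rad of play, so the plug lags the key by that much. It springs back if the key is let go.
- bolt (a joint): Steel tongue that locks the glass top, behind the lock: m drawn back, 0 locked, about 0.013 at a quarter turn; driven by the lock.
- flat_file: Flat file with wooden handle, 170 mm long, lying on the counter. Bystander.
- stone_dish: Small blue bowl, 90 mm across, 28 mm high. Bystander.
- polish_jar: Amber jar with black lid, 54 mm across, 60 mm high. Bystander.
- loupe: Black loupe, 30 mm across, 22 mm high. Bystander.
- ring_cone: Wooden ring cone, foot 60 mm across, 82 mm high. Bystander.
- ring_box: Red ring box, 55 x 55 x 40 mm. Bystander.

How it is judged (in metres and radians):
On the way, in this order (a step that is already met when the one before it is completed fails the run):
1. the red key is fully home in the lock, not yet turned (horizontal distance between red_key and lock_mouth below 0.004 m and z of red_key in the frame of lock_mouth between -0.004 and 0.0035 m and angle between red_key's own z axis and vertical below 0.15 rad and value of joint lock below 0.3 rad), for 0.1 s.
2. the lock is turned a quarter with the key home (horizontal distance between red_key and lock_mouth below 0.004 m and z of red_key in the frame of lock_mouth between -0.004 and 0.0035 m and angle between red_key's own z axis and vertical below 0.15 rad and value of joint lock above 1.4 rad), for 0.2 s.
At the end, for the whole second after the job is handed in: Through the last second: red key gripped (over 2 N), still, fully home (collar within 3.5 mm of the plug face, 4 mm of its axis, upright within 0.15 rad), lock turned at least 1.4 rad, bolt drawn 11 mm; other keys within 15 mm and other things within 30 mm of their starts (all of step 2 and value of joint bolt above 0.011 m and contact force between the fingers and red_key above 2 N and linear speed of red_key below 0.02 m/s and distance of each of blue_key, black_key from where it was at the start of the episode below 0.015 m and distance of each of flat_file, stone_dish, polish_jar, loupe, ring_cone, ring_box from where it was at the start of the episode below 0.03 m); the arm keeps its last pose, push and grip.
It fails at once if the lock is turned before the key is fully home (value of joint lock above 0.45 rad and z of red_key in the frame of lock_mouth above 0.006 m).
It fails at once if another key is taken or knocked out of the rack (distance of any of blue_key, black_key from where it was at the start of the episode above 0.015 m).
It fails at once if a bystander is pushed more than 30 mm or knocked over (distance of any of flat_file, stone_dish, polish_jar, loupe, ring_cone, ring_box from where it was at the start of the episode above 0.03 m or angle between any of stone_dish, polish_jar, ring_cone, ring_box, loupe's own z axis and vertical above 0.5 rad).
It also fails if it takes over 48 s, if anything falls off the work surface, if the arm or the gripper's body presses on something with over 40 N, if the wrist force passes 120 N, or if a joint passes its speed limit or range.

## Working session

There is one attempt and no reset: what is moved stays moved. The work goes in short steps, Python scripts to look and compute and a shell command to move; the robot and the scene stay as the last step left them, time stands still between calls to the robot, and variables do not carry over. Pictures are saved under pics/ and viewed, and the job is handed in when it is done.

```bash
ls; mkdir -p pics; python3 - <<'E'
from workcell import ctrl
import cv2
o=ctrl.get_obs()
for k,v in o.items(): print(k,v)
for n in ["side","top","wrist"]:
    d=ctrl.get_image(n)
    cv2.imwrite(f"pics/{n}0.png",d["frame"][:,:,::-1])
    print(n,d["intrinsics"],d["position"],d["orientation"])
E
```

```text
pics
t 0.0
qpos [ 1.19603698e+00  4.23844080e-01  1.63065242e+00  7.65481784e-06
  1.08862379e+00 -1.89623064e-02]
qvel [-8.25695094e-05  5.97505360e-04 -7.83649017e-04 -5.83909354e-04
  8.03891775e-04 -7.62520984e-04]
joint_torque [-1.61528889e-03 -5.44610381e+01 -2.73672098e+01  6.43071625e-02
  2.26945180e-02 -1.16777401e-04]
ee_pos [217.45487789 585.34520542 206.7144668 ]
orientation [-0.94410406  1.35808218  0.94271176]
ft_force [ 0.49145622  0.02504756 -0.14394419]
moment [ 0.03177887 -0.04402848 -0.05617478]
width 87.7666536776492
side [[423.73045945   0.         254.86549047]
 [  0.         423.73045945 192.49065453]
 [  0.           0.           1.        ]] [  131.65303701 -1063.09909439  1036.30753554] [-2.21217733  0.49969215 -0.2198156 ]
top [[473.50377218   0.         256.23023688]
 [  0.         473.50377218 193.71819657]
 [  0.           0.           1.        ]] [ 2.99492265e+02 -8.33272795e-01  1.48928073e+03] [-2.09344135  2.14109445 -0.1917083 ]
wrist [[283.04228605   0.         263.52202229]
 [  0.         283.04228605 193.18614357]
 [  0.           0.           1.        ]] [155.50372072 610.06383838 384.29266478] [2.40494157 1.67187867 0.20955383]
```

View pics/side0.png

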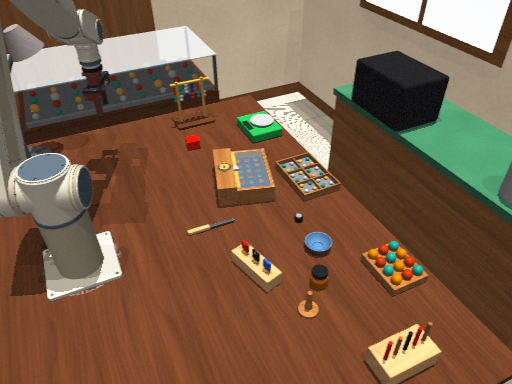

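View pics/top0.png

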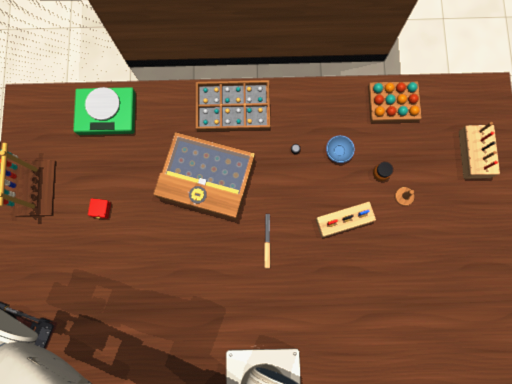

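View pics/wrist0.png

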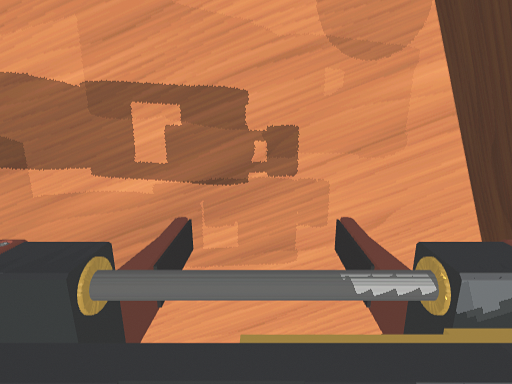

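The top view shows the red key at about (333,222), the left of the rack, and the lock plug at (198,195). The side view shows the red key at about (246,246) and the lock at (225,168). I'll enlarge these areas and take first measurements.

```bash
cat > h.py <<'E'
import numpy as np, cv2
from scipy.spatial.transform import Rotation as R
from workcell import ctrl
def ray(d,uv):
    K=d["intrinsics"]; r=np.linalg.inv(K)@np.array([uv[0],uv[1],1.0])
    r=R.from_rotvec(d["orientation"]).apply(r); return np.array(d["position"]),r/np.linalg.norm(r)
def onz(d,uv,z):
    p,r=ray(d,uv); return p+r*(z-p[2])/r[2]
def tri(*obs):
    A=np.zeros((3,3));b=np.zeros(3);L=[ray(d,uv) for d,uv in obs]
    for p,r in L:
        M=np.eye(3)-np.outer(r,r);A+=M;b+=M@p
    x=np.linalg.solve(A,b)
    return x,[np.linalg.norm((np.eye(3)-np.outer(r,r))@(x-p)) for p,r in L]
def proj(d,X):
    c=R.from_rotvec(d["orientation"]).inv().apply(np.asarray(X)-d["position"]); q=d["intrinsics"]@c; return q[:2]/q[2]
def save(d,name): cv2.imwrite(f"pics/{name}.png",d["frame"][:,:,::-1])
def crop(d,u,v,w,h,s,name):
    f=d["frame"][v:v+h,u:u+w,::-1]; cv2.imwrite(f"pics/{name}.png",cv2.resize(f,None,fx=s,fy=s,interpolation=cv2.INTER_CUBIC))
def delta(target,Rt=None):
    """shift in tool axes (fraction) and turn (fraction) from current measured pose"""
    o=ctrl.get_obs(); R0=R.from_rotvec(o["orientation"])
    s=R0.inv().apply(np.asarray(target)-o["ee_pos"])/1000
    print("shift frac",s.round(4))
    if Rt is not None: print("turn frac",((R0.inv()*Rt).as_rotvec()/np.radians(30)).round(4))
def masks(d,which,box=None):
    hsv=cv2.cvtColor(d["frame"],cv2.COLOR_RGB2HSV)
    h,s,v=[hsv[...,i].astype(int) for i in range(3)]
    m={"red":((h<6)|(h>174))&(s>190)&(v>60),"blue":(h>105)&(h<125)&(s>150)&(v>60),"gold":(h>22)&(h<34)&(s>110)&(v>70)}[which].astype(np.uint8)
    if box:
        k=np.zeros_like(m);u,vv,w,hh=box;k[vv:vv+hh,u:u+w]=1;m&=k
    n,l,st,c=cv2.connectedComponentsWithStats(m)
    return [(tuple(c[i].round(1)),tuple(st[i])) for i in range(1,n) if st[i][4]>8]
E
python3 - <<'E'
from h import *
t=ctrl.get_image("top"); s=ctrl.get_image("side")
crop(t,300,190,90,60,8,"t_rack");crop(t,150,130,110,90,7,"t_case");crop(s,200,140,90,150,4,"s_crop")
for w in ["red","blue"]: print(w,masks(t,w,(310,195,80,45)),masks(s,w,(225,230,60,60)))
print(onz(t,(333,222),72),onz(t,(346,219),45),onz(t,(198,195),86))
print(R.from_rotvec(ctrl.get_obs()["orientation"]).as_matrix().round(3))
d=ctrl.get_image("wrist");R0=R.from_rotvec(ctrl.get_obs()["orientation"])
print(R0.inv().apply(d["position"]-ctrl.get_obs()["ee_pos"]),(R0.inv()*R.from_rotvec(d["orientation"])).as_matrix().round(3))
E
```

```text
red [((np.float64(331.9), np.float64(221.9)), (np.int32(328), np.int32(220), np.int32(9), np.int32(5), np.int32(24)))] [((np.float64(245.0), np.float64(245.2)), (np.int32(241), np.int32(240), np.int32(8), np.int32(12), np.int32(51)))]
blue [((np.float64(363.2), np.float64(212.3)), (np.int32(359), np.int32(211), np.int32(10), np.int32(4), np.int32(19)))] [((np.float64(266.6), np.float64(264.4)), (np.int32(264), np.int32(259), np.int32(6), np.int32(12), np.int32(47)))]
[ 480.20182048 -219.2774374    72.        ] [ 491.98934367 -263.72018533   45.        ] [569.78442441 185.58635384  86.        ]
[[-0.    -0.937  0.348]
 [-0.001  0.348  0.937]
 [-1.     0.    -0.001]]
[-177.40828502   66.69430147    1.27445876] [[-0.001 -0.247  0.969]
 [-0.    -0.969 -0.247]
 [ 1.    -0.     0.001]]
```

View pics/t_rack.png

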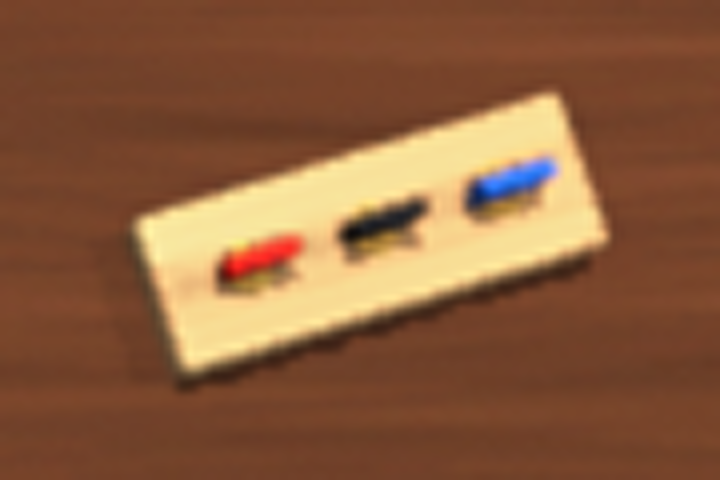

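View pics/t_case.png

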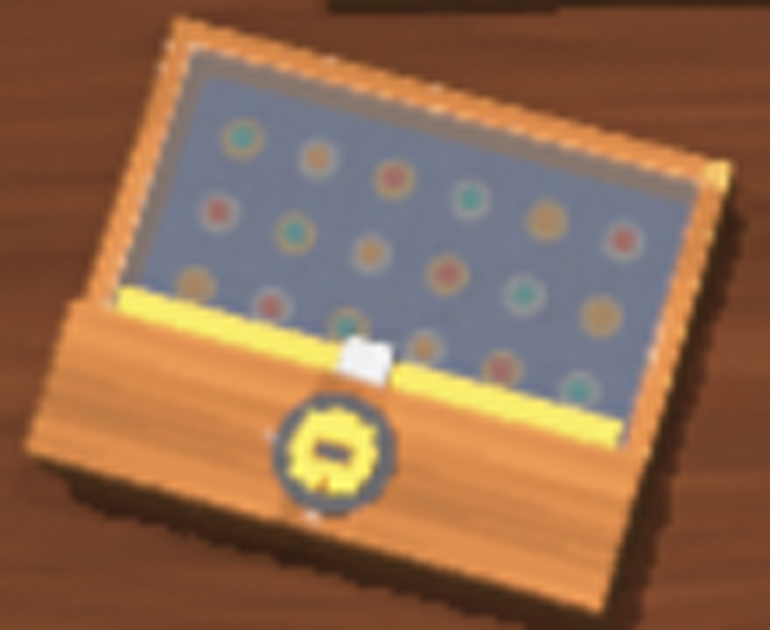

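View pics/s_crop.png

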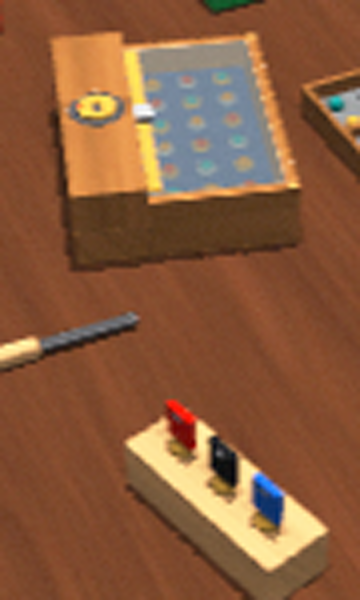

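```bash
python3 - <<'E'
from h import *
t=ctrl.get_image("top"); s=ctrl.get_image("side")
r=tri((t,(332.1,222)),(s,(245,245)));b=tri((t,(363.2,212.3)),(s,(266.6,264.4)));print(r,b)
v=r[0]-b[0];print(np.degrees(np.arctan2(-v[0],v[1])),np.linalg.norm(v[:2]))
l=tri((t,(150+333/7,130+452/7)),(s,(200+97/4,140+107/4)));print(l)
# keyway dir from rail front edge in top crop
a=onz(t,(150+25/7,130+452/7),82);c=onz(t,(150+600/7,130+612/7),82);v=a-c;print(v,np.degrees(np.arctan2(-v[0],v[1])))
E
python3 - <<'E'
from h import *
th=np.radians(18)
def tool(deg): 
    a=np.radians(deg);x=np.array([0,0,-1.]);z=np.array([np.cos(a),np.sin(a),0]);return R.from_matrix(np.c_[x,np.cross(z,x),z])
delta([478,-218,190],tool(18))
E
```

```text
(array([ 480.98881474, -216.57940768,   73.46689111]), [np.float64(0.9282167575873178), np.float64(0.9282167575873219)]) (array([ 508.68800012, -312.65891019,   68.64633483]), [np.float64(0.6515849257589628), np.float64(0.6515849257588553)])
16.081976832079942 99.99257809318958
(array([573.76038339, 187.23125605,  80.92453956]), [np.float64(1.656594741302064), np.float64(1.6565947413020083)])
[ 75.67010062 248.32342564   0.        ] -16.947235536994445
shift frac [ 0.0175 -0.524  -0.6628]
turn frac [ 1.7205e+00 -3.0000e-04  1.0000e-04]
```

```bash
python3 -m creep '[1,0,-0.05,-0.07,0.3,0,0, 1,0,-0.11,-0.14,0.6,0,0, 1,0,-0.14,-0.18,0.9,0,0, 1,0,-0.18,-0.225,0.9,0,0, 1,0,-0.22,-0.275,0.9,0,0, 1,0,-0.255,-0.325,0.9,0,0, 1,0,-0.295,-0.375,0.9,0,0, 1,0,-0.33,-0.42,0.9,0,0]'; python3 - <<'E'
from h import *
def tool(deg): 
    a=np.radians(deg);x=np.array([0,0,-1.]);z=np.array([np.cos(a),np.sin(a),0]);return R.from_matrix(np.c_[x,np.cross(z,x),z])
delta([478,-218,190],tool(16.5))
E
```

```text
t: 1.4
ee_pos: [370.9, 108.1, 207.9]
orientation: [-0.582, 1.49, 0.582]
ft_force: [1.5, 0.7, -0.5]
width: 88.0
shift frac [ 0.018  -0.3124 -0.1422]
turn frac [8.712e-01 2.800e-03 7.000e-04]
```

```bash
python3 -m creep '[1,0.005,-0.06,-0.03,0.3,0,0, 1,0.01,-0.12,-0.055,0.6,0,0, 1,0.015,-0.18,-0.08,0.871,0,0, 1,0.017,-0.24,-0.11,0.871,0,0, 1,0.017,-0.29,-0.13,0.871,0,0, 1,0.017,-0.312,-0.142,0.871,0,0, 1,0.017,-0.312,-0.142,0.871,0,0]'; python3 - <<'E'
from h import *
d=ctrl.get_image("wrist");save(d,"w1"); print(masks(d,"red"),masks(d,"blue"))
o=ctrl.get_obs();print(o["ee_pos"],o["qpos"])
np.save("w1.npy",d,allow_pickle=True)
E
```

```text
t: 2.28
ee_pos: [477.5, -217.7, 190.4]
orientation: [-0.224, 1.559, 0.223]
ft_force: [0.3, 1.5, 0.5]
width: 87.9
[((np.float64(265.9), np.float64(187.3)), (np.int32(263), np.int32(171), np.int32(7), np.int32(33), np.int32(217)))] [((np.float64(264.5), np.float64(260.0)), (np.int32(262), np.int32(254), np.int32(6), np.int32(13), np.int32(74)))]
[ 476.80058136 -216.13343006  190.19658445] [-4.48454226e-01  2.97758981e-01  1.86722470e+00  2.45493018e-04
  9.77350038e-01 -7.34473393e-01]
```

View pics/w1.png

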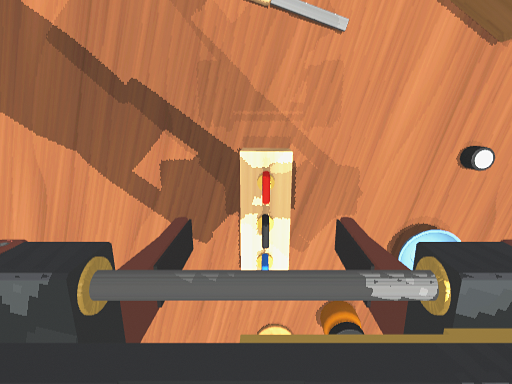

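```bash
python3 - <<'E'
from h import *
d=np.load("w1.npy",allow_pickle=True).item()
crop(d,230,140,75,100,6,"w1c")
E
```

```text
(no output)
```

View pics/w1c.png

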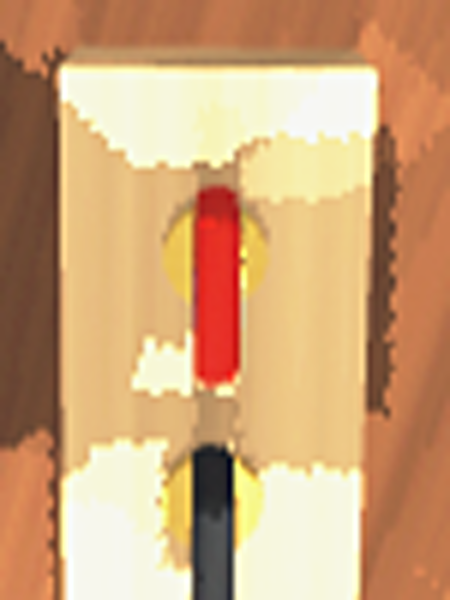

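```bash
python3 - <<'E'
from h import *
d=np.load("w1.npy",allow_pickle=True).item();t=ctrl.get_image("top")
c=onz(d,(266.1,190.4),89);print(c,onz(d,(266,177),89),onz(d,(266.1,203.9),89))
# top-view of top face: right of centroid of upper blob
print(tri((t,(332.4,221.6)),(d,(266.1,190.4))))
# rack edges
for y in (140+100/6,140+550/6):
  xs=(230+60/6,230+(375 if y<200 else 361)/6); print([onz(d,(x,y),45).round(1) for x in xs])
# collar centre (bottom z 45 top 51)
print(onz(d,(230+216/6,140+252/6),51))
print(onz(t,(332.1,222),75), proj(t,c), d["position"],ctrl.get_obs()["ee_pos"])
E
```

```text
[ 481.34978097 -216.6280256    89.        ] [ 477.3422101  -203.39875846   89.        ] [ 485.38676854 -230.31111269   89.        ]
(array([ 480.03682146, -215.25286712,   91.7097773 ]), [np.float64(1.3067802370657948), np.float64(1.3067802370657204)])
[array([ 445. , -197.2,   45. ]), array([ 502.5, -180.4,   45. ])]
[array([ 468.9, -285.4,   45. ]), array([ 527.6, -268.3,   45. ])]
[ 481.40666357 -215.98670235   51.        ]
[ 479.88110582 -216.11922567   75.        ] [332.93212974 220.89283208] [ 459.59190325 -151.9676584   367.84007131] [ 476.49626078 -215.21387182  190.20663142]
```

```bash
cat >> h.py <<'E'
def tool(deg): 
    a=np.radians(deg);x=np.array([0,0,-1.]);z=np.array([np.cos(a),np.sin(a),0]);return R.from_matrix(np.c_[x,np.cross(z,x),z])
E
python3 - <<'E'
from h import *
o=ctrl.get_obs();print(o["ee_pos"],o["qvel"].round(4) if hasattr(o["qvel"],"round") else o["qvel"])
delta([481.4,-216.3,75],tool(16.2))
E
```

```text
[ 476.49626078 -215.21387182  190.20663142] [ 0.0214 -0.0134  0.0144 -0.0008 -0.0012 -0.002 ]
shift frac [ 0.1152 -0.0025  0.0045]
turn frac [ 0.0084 -0.0013 -0.0018]
```

```bash
python3 -m creep '[1,0.03,-0.002,0.004,0,0,0, 1,0.06,-0.002,0.004,0,0,0, 1,0.06,-0.002,0.004,0,0,0, 1,0.06,-0.002,0.004,0,0,0]'; python3 - <<'E'
from h import *
o=ctrl.get_obs();print(o["ee_pos"],np.round(o["qvel"],4))
d=ctrl.get_image("wrist");save(d,"w2"); print(masks(d,"red")); crop(d,210,100,110,150,4,"w2c")
np.save("w2.npy",d,allow_pickle=True)
delta([481.4,-216.3,75],tool(16.2))
E
```

```text
t: 2.88
ee_pos: [481.9, -215.9, 131.5]
orientation: [-0.227, 1.558, 0.226]
ft_force: [-0.4, -1.1, 0.0]
width: 88.1
[ 481.91597526 -215.89008632  131.45065567] [-0.0072 -0.0109 -0.0151 -0.0008 -0.0039 -0.0024]
[((np.float64(260.5), np.float64(203.3)), (np.int32(256), np.int32(183), np.int32(10), np.int32(42), np.int32(368)))]
shift frac [ 0.0567  0.0003 -0.0009]
turn frac [0.0111 0.0024 0.002 ]
```

View pics/w2c.png

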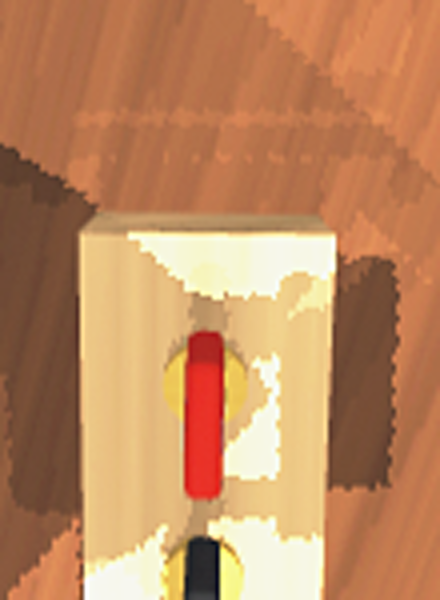

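```bash
python3 - <<'E'
from h import *
a=np.load("w1.npy",allow_pickle=True).item();d=np.load("w2.npy",allow_pickle=True).item()
print(onz(d,(261.1,207.8),89)); print(tri((a,(266.1,190.4)),(d,(261.1,207.8))))
print(onz(d,(210+205/4,100+383/4),51))
R0=R.from_rotvec(ctrl.get_obs()["orientation"])
print(proj(d,[481.9,-215.9,89]),ctrl.get_obs()["ee_pos"])
delta([481,-216.8,75],tool(16.2))
E
```

```text
[ 481.37978182 -216.31921664   89.        ]
(array([ 481.7221356 , -217.67290128,   84.49229896]), [np.float64(0.0205707891383779), np.float64(0.020570789138441556)])
[ 481.21685339 -216.29501715   51.        ]
[261.86022958 207.50118474] [ 482.2173154  -216.27574514  131.7507996 ]
shift frac [ 0.0567 -0.0001 -0.0014]
turn frac [0.0111 0.0024 0.002 ]
```

```bash
python3 -m creep '[1,0.025,0,-0.0008,0.01,0,0, 1,0.05,0,-0.0008,0.01,0,0, 1,0.057,0,-0.0008,0.01,0,0, 1,0.057,0,-0.0008,0.01,0,0]' && python3 -m creep '[0,0,0,0,0,0,0, 0,0,0,0,0,0,0, 0,0,0,0,0,0,0, 0,0,0,0,0,0,0, 0,0,0,0,0,0,0]'; python3 - <<'E'
from h import *
o=ctrl.get_obs();print(o)
d=ctrl.get_image("wrist");save(d,"w3")
E
```

```text
t: 3.42
ee_pos: [481.1, -216.9, 74.1]
orientation: [-0.222, 1.559, 0.222]
ft_force: [0.4, -0.1, 0.5]
width: 87.7
t: 4.05
ee_pos: [480.7, -216.9, 73.5]
orientation: [-0.222, 1.559, 0.222]
ft_force: [-0.2, -0.6, -0.3]
width: 41.0
{'t': 4.05, 'qpos': array([-4.46308268e-01,  4.82657945e-01,  1.92820254e+00, -5.18091860e-05,
        7.30756517e-01, -7.28700504e-01]), 'qvel': array([-0.00033862,  0.00113333,  0.00161484, -0.00086606, -0.00037353,
       -0.00035064]), 'joint_torque': array([-3.08225717e-04, -4.91101956e+01, -1.84812230e+01,  2.98734661e-02,
        6.03451836e-02,  1.33523158e-04]), 'ee_pos': array([ 480.74749873, -216.86270845,   73.50705946]), 'orientation': array([-0.22170068,  1.55944342,  0.2216766 ]), 'ft_force': array([-0.15951785, -0.57503983, -0.31835698]), 'moment': array([-0.1003709 , -0.01817439,  0.05019942]), 'width': 41.01943242234156}
```

View pics/w3.png

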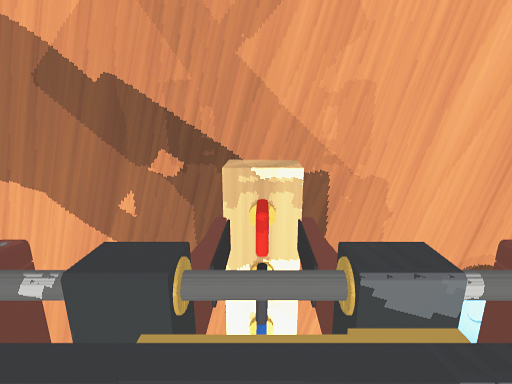

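The fingers straddle the red bow at (262,228). The fingertips sit barely above the collar, so I'll raise the tool 2 mm and keep closing.

```bash
python3 -m creep '[0,-0.002,0,0,0,0,0, 0,-0.002,0,0,0,0,0, 0,-0.002,0,0,0,0,0, 0,-0.002,0,0,0,0,0, 0,-0.002,0,0,0,0,0, 0,-0.002,0,0,0,0,0]'; python3 - <<'E'
from h import *
d=ctrl.get_image("wrist");crop(d,160,130,200,160,4,"w4");np.save("w4.npy",d,allow_pickle=True)
o=ctrl.get_obs();print(o["ft_force"],o["moment"],o["ee_pos"])
E
```

```text
t: 4.85
ee_pos: [480.7, -216.9, 75.5]
orientation: [-0.222, 1.559, 0.222]
ft_force: [-0.0, -0.1, 0.1]
width: 0.4
[ 0.0468889  -0.85194839 -0.1456565 ] [-0.04103001  0.04475744  0.01967565] [ 480.78713339 -216.85686055   75.47681361]
```

View pics/w4.png

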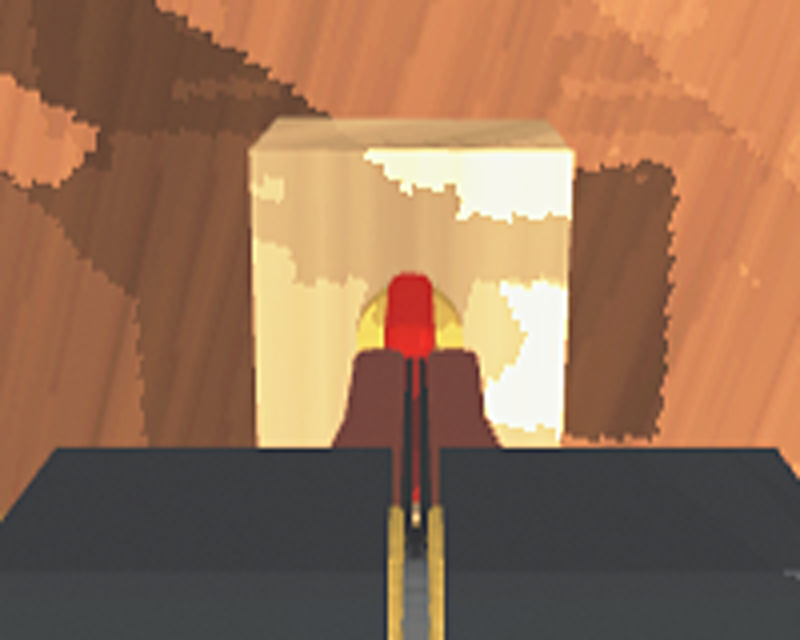

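```bash
python3 - <<'E'
from h import *
d=np.load("w4.npy",allow_pickle=True).item();o=ctrl.get_obs();R0=R.from_rotvec(o["orientation"])
for x in (22,3,-14,-30,-60):
  for y in (10,-10):
    q=proj(d,o["ee_pos"]+R0.apply([x,y,0]));q2=proj(d,o["ee_pos"]+R0.apply([x,y,4]));print(x,y,((q-[160,130])*4).round(),((q2-[160,130])*4).round())
t=ctrl.get_image("top");s=ctrl.get_image("side");crop(s,205,190,90,110,6,"s4");crop(t,290,180,100,80,6,"t4")
print(ctrl.get_obs()["width"])
E
```

```text
22 10 [407. 291.] [429. 291.]
22 -10 [407. 393.] [428. 393.]
3 10 [406. 323.] [430. 323.]
3 -10 [406. 434.] [430. 434.]
-14 10 [406. 357.] [432. 357.]
-14 -10 [406. 478.] [431. 478.]
-30 10 [405. 396.] [434. 396.]
-30 -10 [405. 527.] [433. 527.]
-60 10 [403. 494.] [438. 494.]
-60 -10 [403. 650.] [437. 650.]
0.6352914996859708
```

View pics/s4.png

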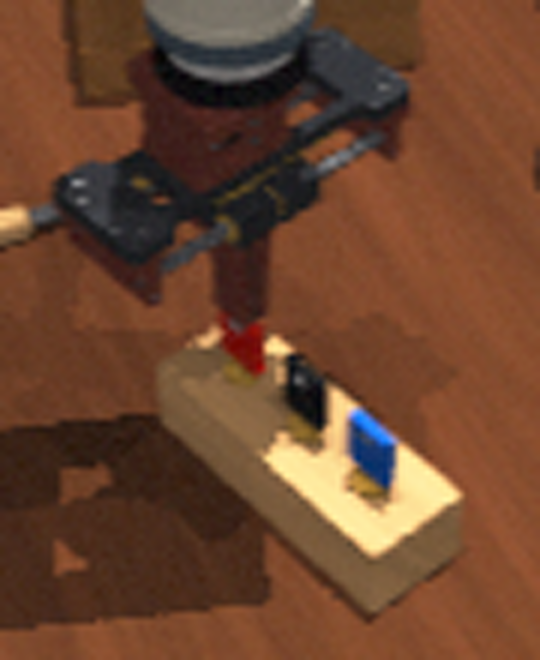

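```bash
python3 - <<'E'
from h import *
s=ctrl.get_image("side");o=ctrl.get_obs();R0=R.from_rotvec(o["orientation"])
for x in (22,3,-14,-30,-58):
  print(x,*[((proj(s,o["ee_pos"]+R0.apply([x,y,0]))-[205,190])*6).round() for y in (-10,10)])
for z in (45,55,89): print(z,*[((proj(s,np.array([481.4,-216.3,z])+R0.apply([0,y,0]))-[205,190])*6).round() for y in (-15,0,15)])
E
```

```text
22 [251. 368.] [227. 347.]
3 [251. 343.] [226. 322.]
-14 [250. 320.] [225. 299.]
-30 [249. 298.] [224. 277.]
-58 [248. 259.] [222. 238.]
45 [259. 383.] [240. 367.] [222. 352.]
55 [258. 370.] [240. 354.] [221. 339.]
89 [257. 325.] [238. 309.] [219. 293.]
```

View pics/t4.png

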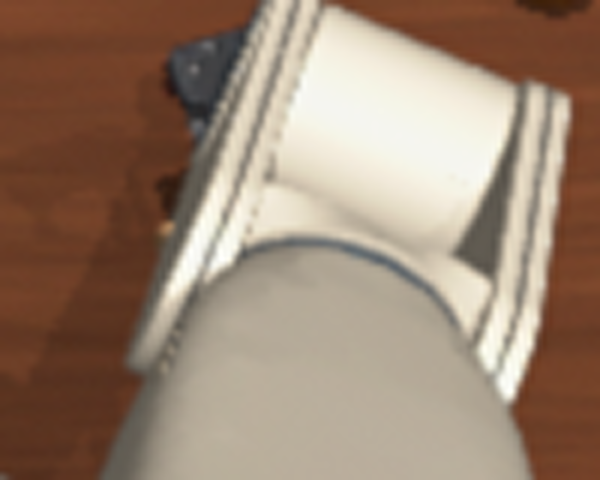

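The width of 0.4 mm and the zero force show that the jaws shut just above the bow rather than on it. The fingertips seem to sit further back than tool x = +22, so I'll check that against the earlier wrist images before going lower.

```bash
python3 - <<'E'
import cv2
a=cv2.imread("pics/wrist0.png")[200:345,100:430];b=cv2.imread("pics/w3.png")[190:320,180:345]
cv2.imwrite("pics/f0.png",cv2.resize(a,None,fx=2.4,fy=2.4,interpolation=2));cv2.imwrite("pics/f3.png",cv2.resize(b,None,fx=4.5,fy=4.5,interpolation=2))
E
```

```text
(no output)
```

View pics/f0.png

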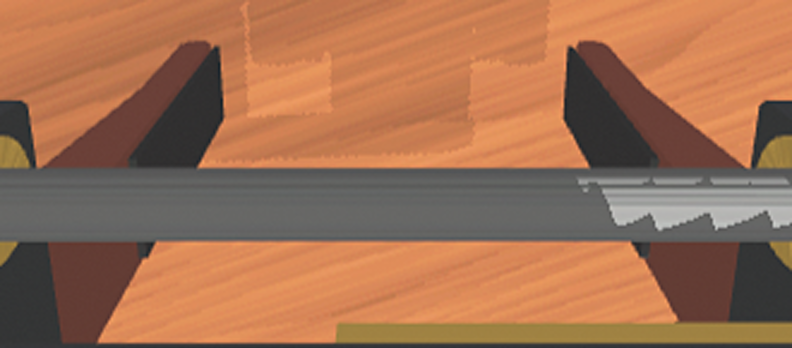

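View pics/f3.png

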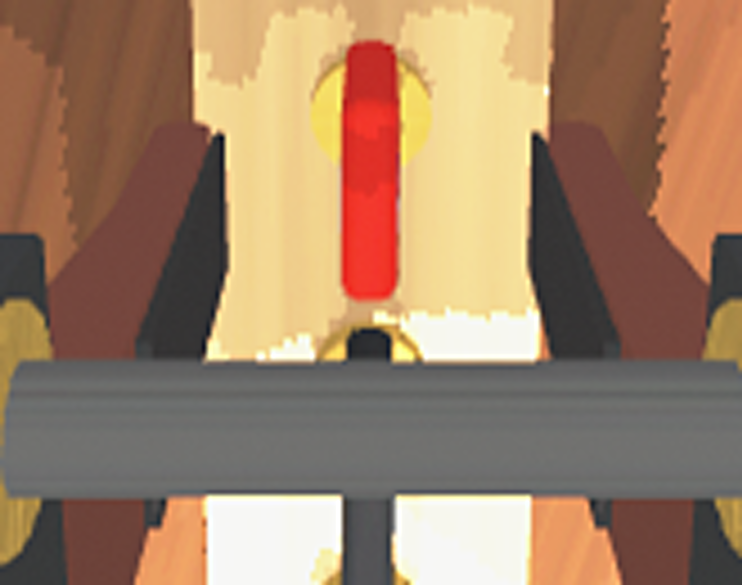

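Pad-gap parallax puts the fingertips at tool x of about -16, 38 mm further back than stated. That means the tips were at z of about 91, just above the 89 mm bow top, which agrees with closing on nothing. I'll open partly, go 34 mm lower so the tips reach z of about 57, and grip again.

```bash
python3 -m creep '[0.4,0,0,-0.001,0,0,0, 0.4,0,0,-0.001,0,0,0, 0.4,0,0,-0.001,0,0,0, 0.4,0,0,-0.001,0,0,0, 0.4,0.003,0,-0.001,0,0,0, 0.4,0.008,0,-0.001,0,0,0, 0.4,0.014,0,-0.001,0,0,0, 0.4,0.014,0,-0.001,0,0,0]'; python3 - <<'E'
from h import *
d=ctrl.get_image("wrist");s=ctrl.get_image("side");crop(d,160,130,200,160,4,"w5");crop(s,205,190,90,110,6,"s5")
o=ctrl.get_obs();print(o["ft_force"],o["moment"],o["ee_pos"])
E
```

```text
t: 6.05
ee_pos: [479.3, -216.9, 60.8]
orientation: [-0.221, 1.56, 0.222]
ft_force: [-0.3, 0.3, -0.6]
width: 34.9
[-0.77629328 -0.4671874   1.01330734] [-0.06465099  0.06759707  0.02598407] [ 479.72819907 -217.07137552   61.28222211]
```

View pics/w5.png

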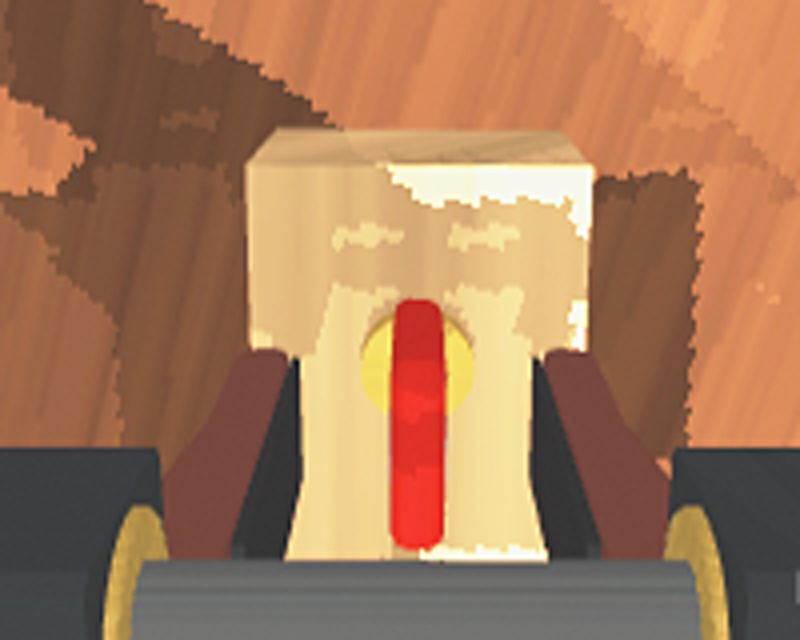

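View pics/s5.png

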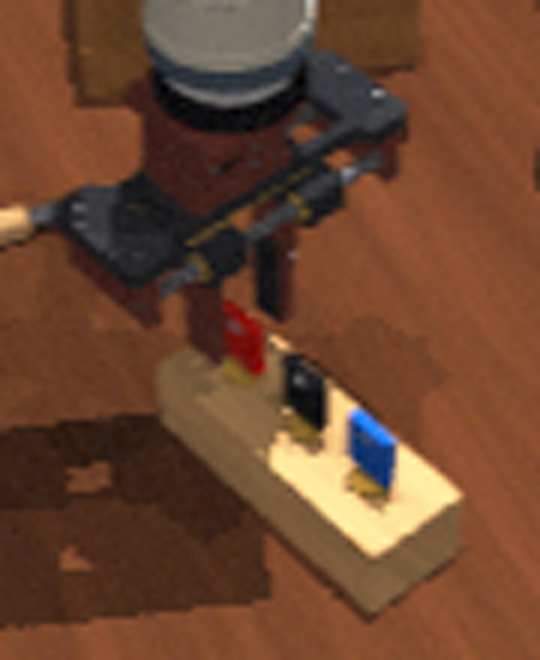

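```bash
python3 - <<'E'
from h import *
s=ctrl.get_image("side");o=ctrl.get_obs();R0=R.from_rotvec(o["orientation"])
for x in (22,3,-5,-14,-20):
  print(x,*[((proj(s,o["ee_pos"]+R0.apply([x,y,z]))-[205,190])*6).round() for y in (-10,10) for z in (-17,-25,17,25)])
E
```

```text
22 [226. 404.] [214. 411.] [275. 371.] [287. 364.] [202. 382.] [190. 390.] [251. 350.] [262. 343.]
3 [225. 379.] [213. 386.] [275. 346.] [286. 339.] [200. 357.] [188. 365.] [250. 326.] [261. 318.]
-5 [224. 368.] [212. 376.] [274. 336.] [286. 328.] [200. 347.] [188. 354.] [249. 315.] [261. 308.]
-14 [224. 356.] [212. 364.] [274. 324.] [286. 316.] [199. 335.] [187. 342.] [249. 303.] [261. 296.]
-20 [223. 348.] [211. 356.] [274. 316.] [285. 308.] [199. 327.] [187. 334.] [249. 295.] [260. 288.]
```

The side view also puts the tips at x of about -14 (left tip at crop (215,362)). I'll go down 19 mm more and then close.

```bash
python3 -m creep '[0.4,0.01,0,0,0,0,0, 0.4,0.019,0,0,0,0,0, 0.4,0.019,0,0,0,0,0, 0,0.019,0,0,0,0,0, 0,0.019,0,0,0,0,0, 0,0.019,0,0,0,0,0, 0,0.019,0,0,0,0,0, 0,0.019,0,0,0,0,0]'; python3 - <<'E'
from h import *
d=ctrl.get_image("wrist");crop(d,160,130,200,160,4,"w6")
o=ctrl.get_obs();print(o["ft_force"],o["moment"],o["ee_pos"],o["width"])
E
```

```text
t: 7.2
ee_pos: [480.0, -217.2, 42.7]
orientation: [-0.222, 1.559, 0.222]
ft_force: [-0.6, -0.8, 2.1]
width: 7.7
[-0.10407551  0.35554949  1.82624154] [-9.74438354e-02  9.95081231e-02 -6.77824907e-05] [ 479.99585738 -217.20843598   42.68355791] 7.800983075660998
```

View pics/w6.png

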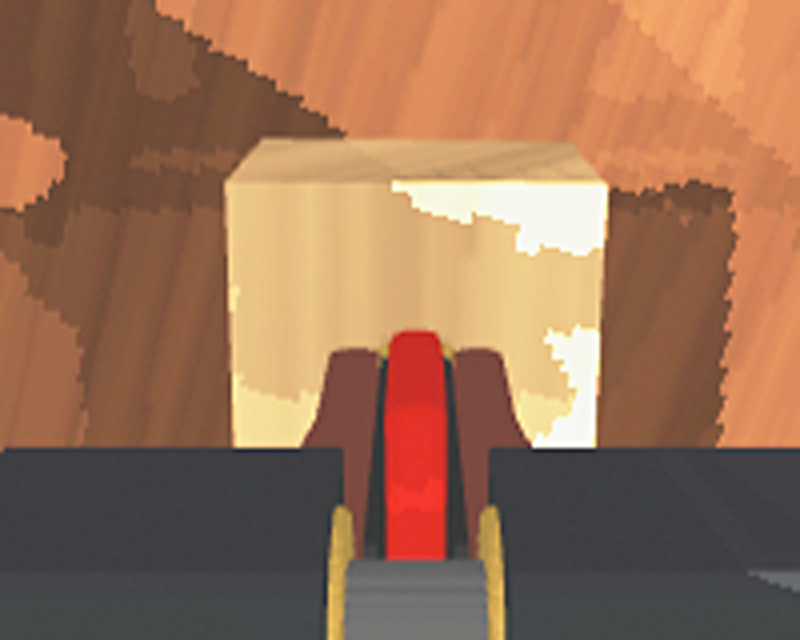

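The key is gripped (width 7.8 mm), and at (415,430) in the crop it sits centred between the pads. Now I'll lift it straight up.

```bash
python3 -m creep '[0,-0.01,0,0,0,0,0, 0,-0.03,0,0,0,0,0, 0,-0.06,0,0,0,0,0, 0,-0.1,0,0,0,0,0, 0,-0.14,0,0,0,0,0, 0,-0.14,0,0,0,0,0]'; python3 - <<'E'
from h import *
d=ctrl.get_image("wrist");save(d,"w7");s=ctrl.get_image("side");crop(s,200,130,90,160,4,"s7")
o=ctrl.get_obs();print(o["ft_force"],o["ee_pos"],o["width"])
delta([569.5,186,195],tool(-16.5))
E
```

```text
t: 8.0
ee_pos: [481.7, -218.0, 186.0]
orientation: [-0.224, 1.554, 0.219]
ft_force: [0.7, -0.1, -0.4]
width: 8.0
[ 0.25724259 -0.57613757 -0.99316667] [ 479.57601128 -217.01841433  182.70383623] 7.917775754592021
shift frac [-0.0124  0.362   0.1987]
turn frac [1.0895e+00 9.0000e-04 5.0000e-04]
```

View pics/w7.png

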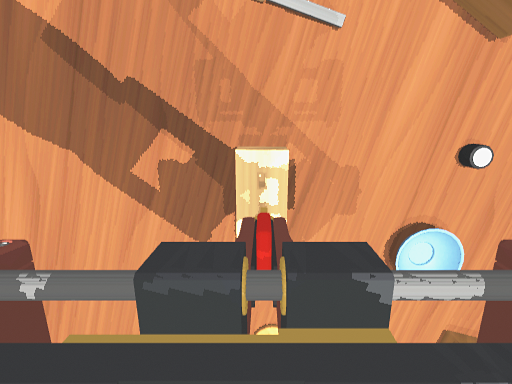

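View pics/s7.png

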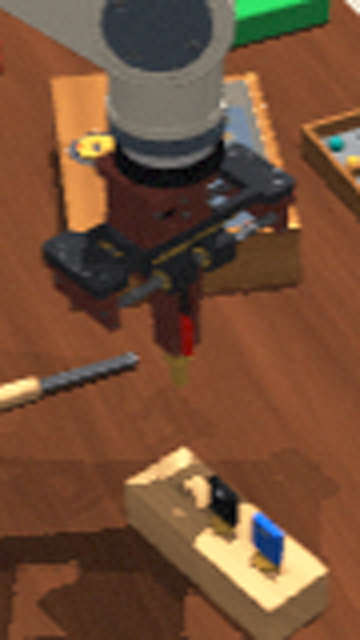

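The key is out of the rack and held upright, and the black and blue keys are still standing in it. I'll move to above the lock.

```bash
python3 -m creep '[0,-0.005,0.05,0.025,0.2,0,0, 0,-0.01,0.1,0.055,0.45,0,0, 0,-0.012,0.15,0.08,0.7,0,0, 0,-0.012,0.2,0.11,0.98,0,0, 0,-0.012,0.25,0.135,0.98,0,0, 0,-0.012,0.3,0.165,0.98,0,0, 0,-0.012,0.34,0.185,0.98,0,0, 0,-0.012,0.362,0.199,0.98,0,0]'; python3 -m creep '[0,0,0,0,0.1,0,0, 0,0,0,0,0.1,0,0, 0,0,0,0,0.1,0,0]';python3 - <<'E'
from h import *
d=ctrl.get_image("wrist");save(d,"w8");np.save("w8.npy",d,allow_pickle=True);crop(d,180,120,180,140,4,"w8c")
o=ctrl.get_obs();print(o["ft_force"],o["ee_pos"],o["width"],o["qvel"].round(3))
delta([569.5,186,195],tool(-16.5))
E
```

```text
t: 9.1
ee_pos: [569.2, 187.7, 192.7]
orientation: [0.179, 1.566, -0.181]
ft_force: [0.5, -0.5, -0.8]
width: 7.9
t: 9.48
ee_pos: [569.7, 185.2, 193.9]
orientation: [0.222, 1.56, -0.223]
ft_force: [-0.1, -0.7, -0.1]
width: 7.6
[-0.54367108  0.55668713 -0.46782956] [569.87044267 185.17283936 194.15670128] 7.677432786670224 [ 0.002 -0.006 -0.004  0.001 -0.001  0.005]
shift frac [-0.0008  0.0007 -0.0006]
turn frac [ 0.0091 -0.001   0.001 ]
```

View pics/w8.png

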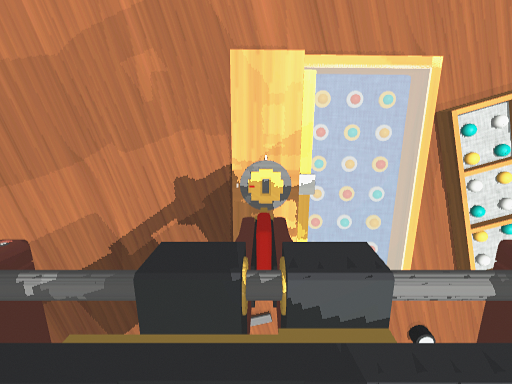

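View pics/w8c.png

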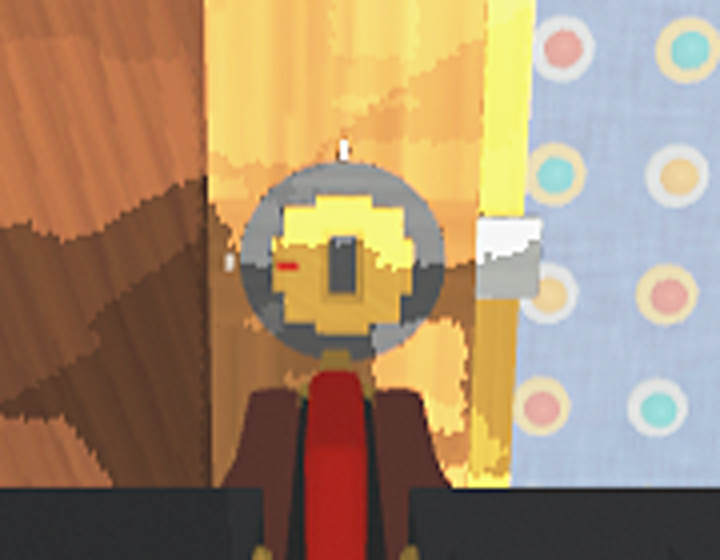

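```bash
python3 - <<'E'
from h import *
d=np.load("w8.npy",allow_pickle=True).item();o=ctrl.get_obs();R0=R.from_rotvec(o["orientation"])
f=d["frame"]
P=lambda x,y:(180+x/4,120+y/4)
L=onz(d,P(343,265.5),86);print("lock",L,"circle ring",onz(d,P(342,261),82))
def ang(a,b,z):
    v=onz(d,a,z)-onz(d,b,z);return np.degrees(np.arctan2(-v[0],v[1]))
print("front edge",ang(P(205,5),P(210,480),82),"full",ang((230.5,52),(232.7,240),82),"gold strip", ang(P(484,5),P(474,440),82))
print("rail width",onz(d,P(207,265),82),onz(d,P(478,265),82))
xz=R0.as_matrix()[:,2];print("tool z ang",np.degrees(np.arctan2(xz[1],xz[0])),"tilt",R0.as_matrix()[:,0].round(4))
v=R0.inv().apply(L-o["ee_pos"]);print("lock in tool",v)
E
```

```text
lock [573.30036601 187.36922323  86.        ] circle ring [573.15242562 187.71310082  82.        ]
front edge -17.211720433049912 full -17.139191779197642 gold strip -15.697475279057421
rail width [538.85930605 196.55482274  82.        ] [607.08786296 176.73705171  82.        ]
tool z ang -16.227169681751068 tilt [-7.e-04 -3.e-04 -1.e+00]
lock in tool [108.15366058   3.12190963   2.7385929 ]
```

```bash
python3 -m creep '[0,0.03,0.0027,0.0012,0.01,0,0, 0,0.056,0.0027,0.0012,0.01,0,0, 0,0.056,0.0027,0.0012,0.01,0,0, 0,0.056,0.0027,0.0012,0.01,0,0]';python3 - <<'E'
from h import *
d=ctrl.get_image("wrist");np.save("w9.npy",d,allow_pickle=True);crop(d,190,110,150,120,5,"w9c")
s=ctrl.get_image("side");crop(s,190,110,70,90,7,"s9");np.save("s9.npy",s,allow_pickle=True)
o=ctrl.get_obs();print(o["ft_force"],o["ee_pos"],o["width"],o["qvel"].round(3))
R0=R.from_rotvec(o["orientation"]);print(R0.as_matrix().round(4))
E
```

```text
t: 10.02
ee_pos: [572.5, 188.1, 139.3]
orientation: [0.227, 1.558, -0.226]
ft_force: [0.7, -0.9, -0.2]
width: 7.8
[ 0.18620152  0.62202114 -0.02238999] [572.78846588 188.32352326 139.80841584] 7.7963349814925715 [ 0.003 -0.002  0.003  0.002 -0.003  0.   ]
[[ 2.000e-03  2.844e-01  9.587e-01]
 [ 6.000e-04  9.587e-01 -2.844e-01]
 [-1.000e+00  1.100e-03  1.700e-03]]
```

View pics/w9c.png

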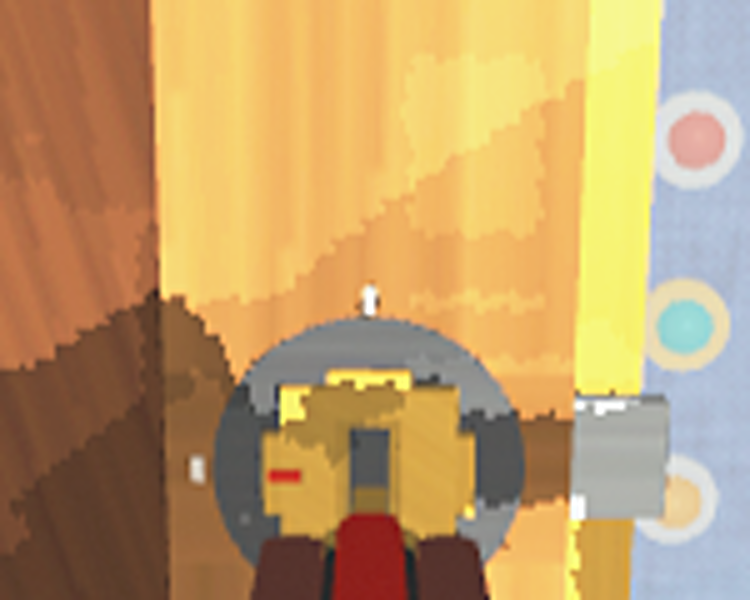

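View pics/s9.png

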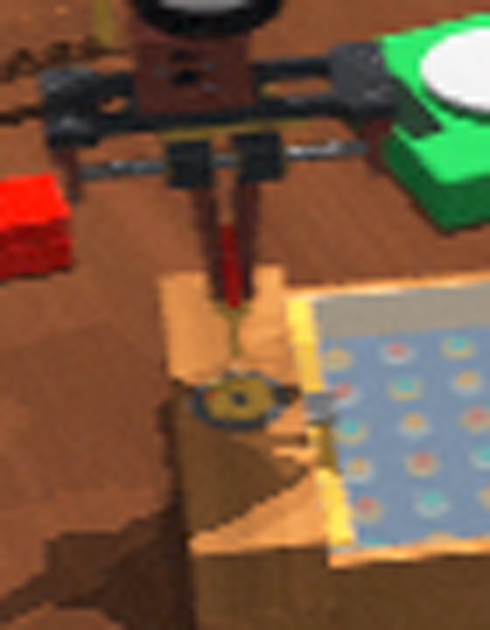

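```bash
python3 - <<'E'
from h import *
a=np.load("w8.npy",allow_pickle=True).item();d=np.load("w9.npy",allow_pickle=True).item();o=ctrl.get_obs();R0=R.from_rotvec(o["orientation"])
P=lambda x,y:(190+x/5,110+y/5);Q=lambda x,y:(180+x/4,120+y/4)
T=lambda X:R0.inv().apply(X-o["ee_pos"]).round(2)
print("slot end now",T(onz(d,P(370,428),86)),"from w8 ends",T(onz(a,Q(343,237),86)),T(onz(a,Q(343,296),86)))
print("tri",tri((a,Q(343,237)),(d,P(370,428))))
print("plug left/right now",T(onz(d,P(263,475),86)),T(onz(d,P(475,475),86)),"w8",T(onz(a,Q(272,263),86)),T(onz(a,Q(415,263),86)))
print("ring now L/R/top",T(onz(d,P(215,465),82)),T(onz(d,P(524,465),82)),T(onz(d,P(370,318),82)),"w8",T(onz(a,Q(242,262),82)),T(onz(a,Q(443,262),82)),T(onz(a,Q(342,162),82)),T(onz(a,Q(342,360),82)))
# mid of blade
print("blade edge", T(onz(d,P(371.5,488),o["ee_pos"][2]-28.7+7)))
E
```

```text
slot end now [53.82  7.4   0.77] from w8 ends [53.82  6.68  0.61] [53.8  -8.98  0.73]
tri (array([574.81120675, 192.17132439,  73.85643593]), [np.float64(0.045599204545276786), np.float64(0.04559920454497037)])
plug left/right now [ 53.78  -0.87 -17.43] [53.84 -0.88 18.64] w8 [ 53.78  -0.27 -17.69] [53.84 -0.06 19.27]
ring now L/R/top [ 57.76  -0.27 -26.  ] [57.86 -0.28 27.38] [57.84 25.48  0.77] w8 [ 57.76  -0.97 -25.78] [57.85 -0.67 26.88] [57.84 25.45  0.24] [ 57.78 -27.72   0.61]
blade edge [21.71  6.78  0.99]
```

```bash
python3 -m creep '[0,0.01,-0.0007,-0.0003,0,0,0, 0,0.02,-0.0007,-0.0003,0,0,0, 0,0.024,-0.0007,-0.0003,0,0,0, 0,0.027,-0.0007,-0.0003,0,0,0, 0,0.03,-0.0007,-0.0003,0,0,0, 0,0.033,-0.0007,-0.0003,0,0,0, 0,0.033,-0.0007,-0.0003,0,0,0]';python3 - <<'E'
from h import *
d=ctrl.get_image("wrist");crop(d,190,110,150,120,5,"w10c")
s=ctrl.get_image("side");crop(s,190,110,70,90,7,"s10")
o=ctrl.get_obs();print(o["ft_force"],o["moment"],o["ee_pos"],o["width"],o["qvel"].round(3))
print(R.from_rotvec(o["orientation"]).inv().apply(o["ft_force"]))
E
```

```text
t: 11.0
ee_pos: [571.3, 187.6, 105.3]
orientation: [0.226, 1.559, -0.226]
ft_force: [0.2, 0.0, -0.1]
width: 7.4
[ 0.54948505 -0.77419977  0.01562131] [-0.02432133  0.09480999 -0.00896025] [571.49219601 187.66254492 105.53320066] 7.6014666912739415 [-0.    -0.003 -0.002  0.002  0.     0.002]
[-0.01557504 -0.5860527   0.74690212]
```

View pics/w10c.png

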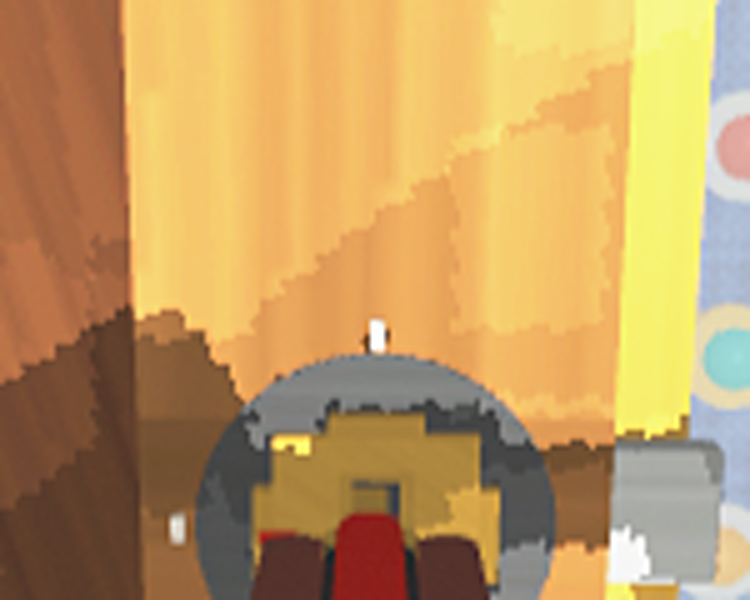

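View pics/s10.png

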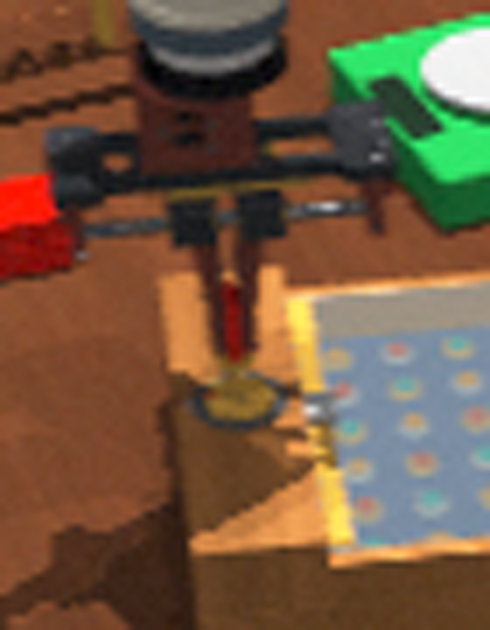

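The blade (column 370 in the crop) is in the slot, which spans about 352–400, with no force. I'll shift 0.8 mm in z and press on slowly, rocking along y.

```bash
python3 -m creep '[0,0.002,0,0.0008,0,0,0, 0,0.005,0,0.0008,0,0,0, 0,0.008,0,0.0008,0,0,0, 0,0.01,0,0.0008,0,0,0]';python3 - <<'E'
from h import *
o=ctrl.get_obs();print(o["ft_force"],o["moment"],o["ee_pos"],o["width"],o["qvel"].round(3))
E
```

```text
t: 11.6
ee_pos: [572.0, 186.5, 95.5]
orientation: [0.224, 1.559, -0.227]
ft_force: [-1.9, -4.9, 6.4]
width: 7.9
[-1.94938098 -4.88701645  6.44556485] [-1.16657175  0.52597737  0.01688806] [571.99777141 186.46457491  95.54985452] 7.904337608382153 [ 0.001  0.018  0.005  0.004 -0.026  0.   ]
```

```bash
python3 -m creep '[0,0.003,0.001,0,0,0,0, 0,0.004,-0.001,0,0,0,0, 0,0.006,0.001,0,0,0,0, 0,0.007,-0.001,0,0,0,0, 0,0.008,0,0,0,0,0, 0,0.008,0,0,0,0,0]';python3 - <<'E'
from h import *
o=ctrl.get_obs();print(o["ft_force"],o["moment"],o["ee_pos"],o["width"],o["qvel"].round(3))
E
```

```text
t: 12.35
ee_pos: [572.6, 187.5, 87.6]
orientation: [0.226, 1.558, -0.226]
ft_force: [1.4, -0.5, 2.1]
width: 7.9
[ 1.37299299 -0.4912897   2.06696157] [-0.20319174 -0.11338526  0.06576102] [572.57694515 187.45235264  87.59014978] 7.913784821653235 [-0.001  0.001  0.     0.001 -0.001 -0.001]
```

```bash
python3 -m creep '[0,0.002,0.001,0,0,0,0, 0,0.003,-0.001,0,0,0,0, 0,0.004,0.001,0,0,0,0, 0,0.005,0,0,0,0,0, 0,0.005,0,0,0,0,0]';python3 - <<'E'
from h import *
d=ctrl.get_image("wrist");crop(d,190,110,150,120,5,"w11c")
s=ctrl.get_image("side");crop(s,190,110,70,90,7,"s11")
o=ctrl.get_obs();print(o["ft_force"],o["moment"],o["ee_pos"],o["width"],o["qvel"].round(3))
E
```

```text
t: 12.98
ee_pos: [572.4, 187.7, 83.6]
orientation: [0.227, 1.559, -0.226]
ft_force: [-2.7, -0.0, 12.7]
width: 7.6
[-2.82328421 -1.4031759  12.94986252] [-0.25417201  0.47767336 -0.06912006] [572.40641893 187.67141576  83.59928376] 7.911332702398683 [ 0.    -0.001 -0.002 -0.    -0.001 -0.001]
```

View pics/w11c.png

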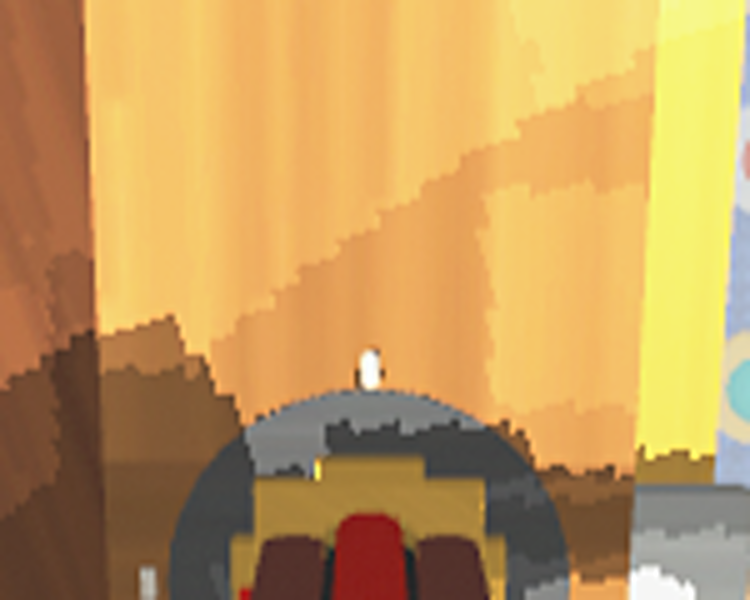

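View pics/s11.png

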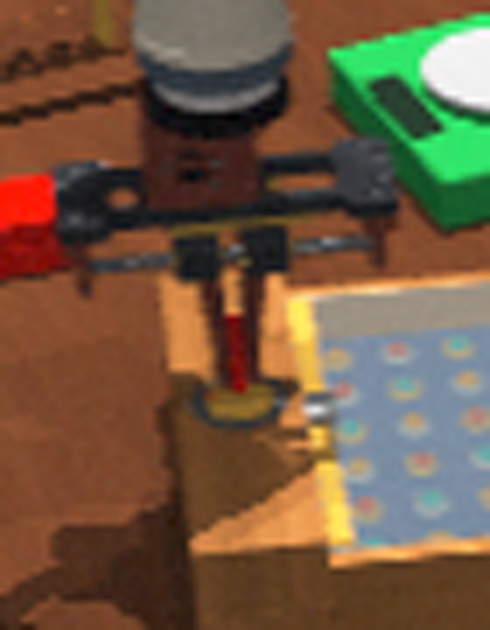

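```bash
python3 -m creep '[0,0.001,0.001,0,0,0,0, 0,0.0015,-0.001,0,0,0,0, 0,0.002,0,0,0,0,0, 0,0.002,0,0,0,0,0]';python3 - <<'E'
from h import *
o=ctrl.get_obs();print(o["ft_force"],o["moment"],o["ee_pos"],o["width"],o["qvel"].round(3))
E
```

```text
t: 13.58
ee_pos: [572.5, 187.8, 83.4]
orientation: [0.226, 1.558, -0.226]
ft_force: [-7.6, -3.9, 27.8]
width: 7.8
[-7.60003489 -3.89097936 27.84725431] [-0.65794458  1.53423684  0.03974668] [572.52779195 187.75334052  83.42925293] 7.7995381044796614 [-0.     0.001 -0.002 -0.    -0.001 -0.001]
```

The stop is rigid: 15 N more moved it only 0.2 mm, and z = 83.4 matches the predicted 83.7 for fully home. I'll ease the push to about 12 N and turn clockwise in stages.

```bash
python3 -m creep '[0,-0.0012,0,0,0.1,0,0, 0,-0.0015,0,0,0.3,0,0, 0,-0.0015,0,0,0.55,0,0, 0,-0.0015,0,0,0.8,0,0, 0,-0.0015,0,0,0.98,0,0, 0,-0.0015,0,0,0.98,0,0]';python3 - <<'E'
from h import *
o=ctrl.get_obs();print(o["ft_force"],o["moment"],o["ee_pos"],o["width"],o["qvel"].round(3))
z=R.from_rotvec(o["orientation"]).as_matrix()[:,2];print(np.degrees(np.arctan2(z[1],z[0])),o["qpos"])
d=ctrl.get_image("wrist");crop(d,190,110,150,120,5,"w12c")
E
```

```text
t: 14.32
ee_pos: [573.0, 187.3, 83.6]
orientation: [0.627, 1.477, -0.626]
ft_force: [-1.4, -2.7, 15.2]
width: 8.3
[-1.40399857 -2.68704555 15.16589018] [-0.83431527  0.48305129  0.02856265] [573.04504596 187.26381256  83.57236964] 8.267637050631832 [-0.002 -0.002  0.    -0.002  0.    -0.031]
-45.94950982468004 [ 2.96538896e-01  5.52251753e-01  1.75587821e+00 -1.08346148e-03
  8.31925001e-01  1.09923747e+00]
```

View pics/w12c.png

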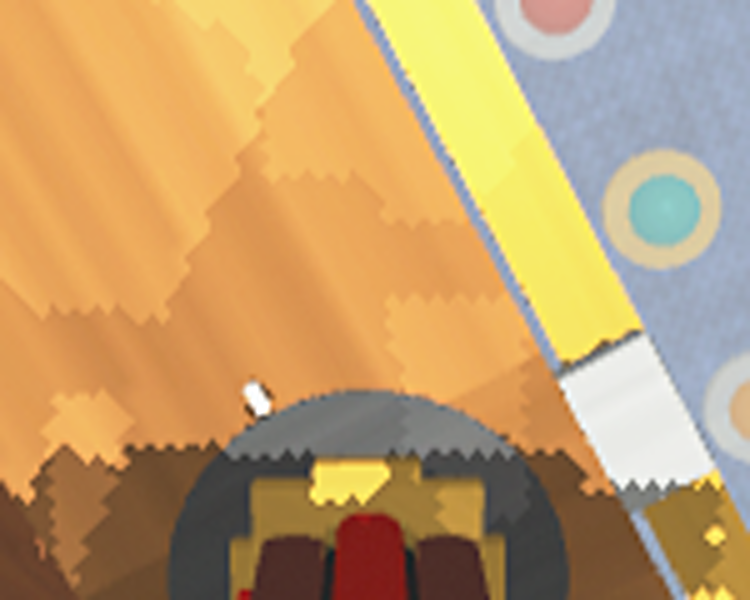

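The plug is turning with the key: its flats stay aligned with the tool, and the side forces are small. I'll continue.

```bash
python3 -m creep '[0,0,0,0,0.25,0,0, 0,0,0,0,0.5,0,0, 0,0,0,0,0.75,0,0, 0,0,0,0,1,0,0, 0,0,0,0,1,0,0]';python3 - <<'E'
from h import *
o=ctrl.get_obs();print(o["ft_force"],o["moment"],o["ee_pos"],o["width"])
z=R.from_rotvec(o["orientation"]).as_matrix()[:,2];print(np.degrees(np.arctan2(z[1],z[0])),o["qpos"])
E
```

```text
t: 15.0
ee_pos: [573.2, 186.8, 83.6]
orientation: [1.027, 1.313, -1.026]
ft_force: [-1.4, -5.0, 15.3]
width: 8.0
[-1.41432574 -5.00533647 15.27560534] [-1.14872257  0.40671888  0.01844469] [573.1610112  186.83150995  83.57142691] 7.981046191291068
-75.96091237960101 [ 0.29612766  0.55224498  1.75589524 -0.001914    0.83195506  1.62318253]
```

```bash
python3 -m creep '[0,0,0,0,0.25,0,0, 0,0,0,0,0.5,0,0, 0,0,0,0,0.75,0,0, 0,0,0,0,1,0,0, 0,0,0,0,1,0,0]' && python3 -m creep '[0,0,0,0,0.15,0,0, 0,0,0,0,0.29,0,0, 0,0,0,0,0.29,0,0, 0,0,0,0,0.29,0,0]';python3 - <<'E'
from h import *
o=ctrl.get_obs();print(o["ft_force"],o["moment"],o["ee_pos"],o["width"])
z=R.from_rotvec(o["orientation"]).as_matrix()[:,2];print(np.degrees(np.arctan2(z[1],z[0])),o["qpos"])
d=ctrl.get_image("wrist");save(d,"w13");np.save("w13.npy",d,allow_pickle=True)
s=ctrl.get_image("side");crop(s,190,110,80,90,7,"s13")
E
```

```text
t: 15.62
ee_pos: [573.1, 186.6, 83.5]
orientation: [1.411, 1.062, -1.41]
ft_force: [-2.3, -6.5, 15.7]
width: 8.0
t: 16.12
ee_pos: [573.1, 186.5, 83.6]
orientation: [1.518, 0.973, -1.517]
ft_force: [-1.7, -7.4, 16.5]
width: 8.0
[-1.73512259 -7.39317811 16.52876837] [-1.45001959  0.4123269   0.08693972] [573.05791166 186.45435602  83.55122336] 7.965603614684427
-114.5691927878057 [ 0.29583902  0.55219736  1.75605479 -0.00256591  0.8322938   2.29717425]
```

View pics/w13.png

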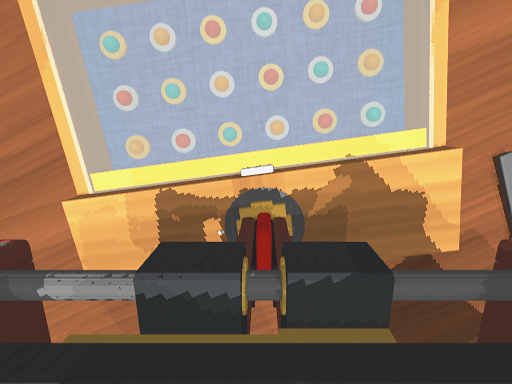

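View pics/s13.png

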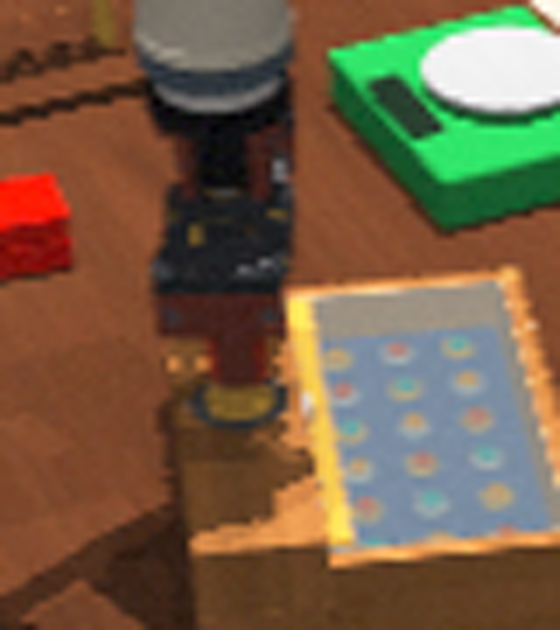

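The bolt shows white at (257,170) and is clearly drawn back. I'll measure its travel and the plug angle.

```bash
python3 - <<'E'
from h import *
a=np.load("w8.npy",allow_pickle=True).item();d=np.load("w13.npy",allow_pickle=True).item()
crop(d,210,150,100,80,7,"w13c")
L=np.array([573.2,187.4,0]);cx=np.array([np.cos(np.radians(-16.5)),np.sin(np.radians(-16.5)),0])
for z in (66,72,80):
  print(z,"before",(onz(a,(180+541/4,120+257/4),z)-L)@cx,"after",(onz(d,(256.5,166),z)-L)@cx)
E
```

```text
66 before 54.90824591597078 after 38.08295509763468
72 before 53.788409352774124 after 38.98078078415661
80 before 52.29529393517845 after 40.17788169951915
```

View pics/w13c.png

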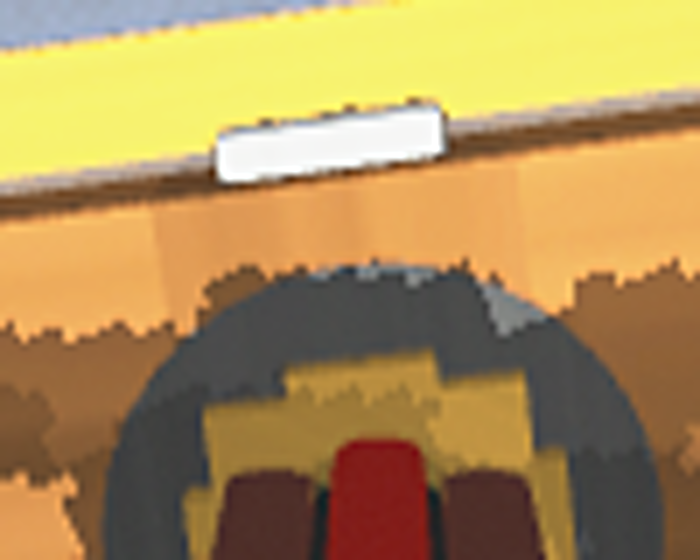

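The plug edges are now parallel to the rail, so the lock is at about 1.56 rad, and the bolt has travelled about 12–16 mm. I'll hold for a moment, check that it's steady and that the bystanders haven't moved, and hand in.

```bash
python3 -m creep '[0,0,0,0,0,0,0, 0,0,0,0,0,0,0, 0,0,0,0,0,0,0, 0,0,0,0,0,0,0]';python3 - <<'E'
from h import *
o=ctrl.get_obs();print(o["ft_force"],o["ee_pos"],o["width"],np.abs(o["qvel"]).max())
z=R.from_rotvec(o["orientation"]).as_matrix();print(np.degrees(np.arctan2(z[1,2],z[0,2])),z[:,0])
s=ctrl.get_image("side");save(s,"s14");print(masks(s,"blue",(225,230,60,60)))
print(o["t"])
E
```

```text
t: 16.73
ee_pos: [573.1, 186.5, 83.6]
orientation: [1.518, 0.973, -1.517]
ft_force: [-1.8, -7.3, 15.2]
width: 8.0
[-1.79692888 -7.26938212 15.18511422] [573.07530226 186.46083122  83.56377453] 7.976110860419145 0.0019475207316003579
-114.56652511948184 [ 0.00159832 -0.00150834 -0.99999759]
[((np.float64(266.6), np.float64(264.6)), (np.int32(264), np.int32(259), np.int32(6), np.int32(12), np.int32(45)))]
16.725
```

View pics/s14.png

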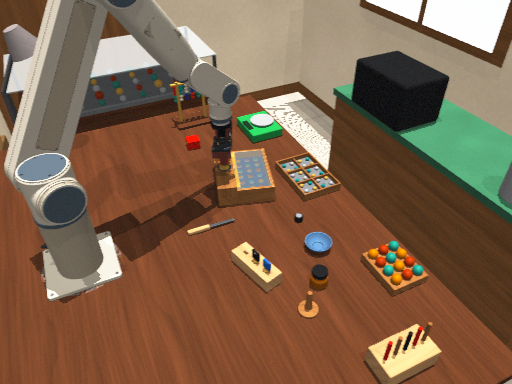

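The black and blue keys are still in the rack (blue unmoved at (266.6,264.6)), and the file, dish, jar, loupe and cone look undisturbed. I'm handing in.

```bash
python3 -c "
from workcell import ctrl
print(ctrl.close_job())"
```

```text
the job is handed in; nothing more can be done
None
```

The red key is in the lock, fully home and turned a quarter turn clockwise, and the gripper is still holding it with the bolt drawn back. I handed the job in at 16.7 s of the 48 s; no verdict was reported.

**Last checks that passed:**
- **Key home:** before turning, 15 N more push moved the tool only 0.2 mm. The tool stayed at z = 83.5, where I predicted 83.7 for a seated key, with about 15 N still pressing down.
- **Turn:** the tool turned about 98° in all. In the picture the plug's edges are parallel to the rail, so the lock is at about 1.56 rad, lagging the key by its play.
- **Bolt:** pictures from before and after show it drawn back about 12–16 mm. I could not read it more finely because its height is not known.
- **Grip:** the fingers stand 8.0 mm apart on the bow and the arm is still.
- **Other things:** the blue key has not moved in the image and the black key is still in the rack. The file, dish, jar, loupe and cone look untouched. I did not check the ring box closely.

**Checks that failed or disagreed:**
- **First grasp missed:** the jaws shut just above the bow. The pictures put the fingertips about 36–40 mm further back than the stated 22 mm ahead of the TCP, so I went lower and gripped again.
- **Lock height:** two wrist views gave about 74 mm and the top and side cameras about 81 mm, against the stated 86 mm. I used 86, and where the key came to rest fits it.
- **Side force:** it rose to about 7 N during the turn, with the tool about 1 mm sideways. I left it, as the limit is 4 mm.

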